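# Weigh a transformer on the sprung hook scale

## Robot

A 6-joint arm with a two-finger parallel gripper is mounted at the origin on the work surface. World frame = base frame: x ahead of the robot, y to its left, z up, the work surface at z = 0. Lengths are in m, angles in rad, forces in N, time in s.
With the tool pointing down it reaches from about 0.375 to 0.9 m from the base axis. Payload 3.1 kg.
Tool frame: the origin (TCP) lies at the centre of the arm's flange, where the gripper is bolted on; the fingertips stand 173 mm ahead of it and the grasp point (between the pads) lies 155 mm ahead of it (tip_extent is the distance from the TCP to the fingertips, in m); z points along the fingers, y is the direction in which the jaws open and shut (so a half turn about z gives the same grasp; the last joint's range is limited). The gripper opens to 85 mm and grips with 20 to 120 N. Pads are 22 mm wide; open, the fingers measure 114 mm over their backs; the gripper's body (76 mm by 85 mm) begins 54 mm behind the grasp point. The pads swing forward as they close: fully open they stand 13 mm farther back than shut.
Start: joints at [1.04, 0.527, 1.433, -0, 1.181, -0.178], TCP at [0.215, 0.587, 0.405] pointing down, gripper open.
Joint ranges: [-3.08, 3.08], [-0.75, 2.2], [0.22, 2.44], [-1.43, 4.57], [0, 2.65], [-2.85, 2.85]. Speed limits (rad/s): [2.79, 2.79, 3.14, 3.14, 3.14, 3.14].

## Interface

Orientations are given as a unit quaternion [x, y, z, w].
In Python, from station import sense, snapshot, sign_off, tip_extent gives the robot as it stands. The module is installed in compiled form; this text tells all that it offers.
- The arm moves only by the tool servo_tool, never from a script. Its argument "rows" is a list of rows, each a list of 3 entries, a list of its own where there are three numbers: the shift along the tool's x, y, z in mm, then the turn about the tool's z in degrees, then the opening, from -1 (shut) to 1 (fully open), so that 0 is half open. A call has 1 to 8 rows; each row is the pose to reach, as a shift and turn from the pose measured when the call began, along the tool's axes at that moment; what a row does not reach only later rows make up. A row lasts 1/10 s, in which the tool goes at most 50 mm and 8.59 degrees, less where a joint would pass 70% of its speed; a pose out of reach is approached as far as the arm can. A call with a gripper value outside its range is refused whole. The fingers move at their own pace and stop on an object; "force" is the grip in N (left out, the last holds). Time passes only in rows, so rows that repeat a pose let the fingers close. It gives the time, the measured TCP pose, the force and the opening at its end, in the units of the state.
- sense(): the state, without advancing time (a new reading comes with each control period).
- snapshot(name): name is "side" or "top"; returns a dict with "image" (420x560x3 uint8, blue, green, red), "z_map" (420x560 float32, m along the optical axis (not along the pixel's ray), 0 where there is no reading), "vertical_fov" (degrees; the focal length in pixels is half the picture's height over the tangent of half this angle, whatever the lens; pixels are square), "cx", "cy" (the principal point, pixels), "cam_to_world" (4x4, takes a point from camera to world coordinates). Camera axes: x right, y down, z forward; pixel columns grow to the right and rows downward; lengths in m; the calibration is good to about 2 mm. A picture is of the moment at which its call begins.
- sign_off(): hands the job in, once; it reports no verdict.
The state is a dict: "t": time; "q": joint angles; "qd": joint speeds; "tau": joint torques, N m; "tcp_pos": TCP position; "tool_rot": TCP orientation; "force": force on the tool from outside, world axes, zero at the start; "ft_torque": the same for the moment, N m; "finger_gap": opening from 0.0 (shut) to 1.0 (fully open).
Only numpy, scipy, OpenCV 4.12 (cv2) and the standard library are available. Lean on these libraries where they do the work, as an engineer would, in place of code of your own. Each camera call takes 0.05 s, during which the arm holds its last target. There are 200 camera calls.

## Task

Weigh the loose transformer: pick it up by the block on top, hang its loop on the scale's hook, and lower it until the spring carries the whole weight before you let go, so that the hook neither drops nor springs up nor is dragged to its stop. Take your hand off and let it hang still for a good second, then take it off the hook again and set it down gently, upright, in the grey tray. Leave the other things on the bench alone.

Things in the scene. Friction and masses are not known exactly. Their poses are not given: they have to be found in the camera images.
- transformer: Loose mains transformer, 134 mm tall: core 44 (x) by 56 (y) by 44 mm high; above it a loop of 6 mm steel rod in the y-z plane (opening faces along x), clear inside 40 mm wide, 45 mm high (39 at its sides), its top bar bent up slightly in the middle to centre itself on a hook; on the loop the black grip block. Its mass is hidden, under 0.9 kg. Origin: centre of the underside, z up.
- grip_block (a point): Centre of the transformer's black grip block, 22 (x) by 16 (y) by 40 (z) mm, to be pinched from above across its 16 mm (along y). It is 114 mm above the underside; the underside of the loop's top bar, where the hook bears, is 25 mm below this point, the core's top 70 mm below. Axes as the transformer's.
- scale: Sprung hook scale, fixed: base plate, flat column 50 mm wide (front face 13 mm to -x of the origin, top at 273 mm) and a carriage sliding down the column's front with a steel hook that sticks out along the scale's own -x. Origin: underside, on the column's axis, z up; the yaw varies.
- hook_seat (a point): Middle of the hook's seat, on top of its 8 mm rod, 105 mm out from the scale's origin and 219 mm up unloaded; moves with the hook. The rod leaves the carriage 12 mm higher, dips to the level seat (34 mm long), then turns up: its end is 33 mm further out (-x), 20 mm higher than here. x points from the hook's end to the column. The loop goes over the end and down on the seat.
- scale_hook (a joint): How far the hook is pulled down, m: 0 empty. Spring 130 N/m (7.7 mm for each newton), lightly damped: a load let go out of balance bounces. How deep it hangs depends on the hidden weight, always less than 66 mm; stop at 85 mm, and beyond 76 mm counts as dragged to the stop.
- tray: Grey open tray, fixed, 170 by 170 mm, walls 28 mm high and 5 mm thick, floor 5 mm thick. Origin: centre of its underside. It is large enough for the transformer anywhere near its middle.
- screwdriver: Bystander: a screwdriver lying on the bench.
- junction_box: Bystander: white square box, 75 by 75 by 34 mm.
- wire_spool: Bystander: small black spool, 80 mm across, 45 mm high, standing on its flange.
There are look-alikes about, which are no part of the job. Leave any blue look-alike of the transformer alone.

How it is judged:
By the outcome, as a careful person would: the job done as asked, in the order asked, and still so for the second after the job is handed in, with the robot touching nothing.
It also fails if it takes over 72 s, if anything falls off the work surface, if the arm or the gripper's body presses on something with over 40 N, if the wrist force passes 120 N, or if a joint passes its speed limit or range.

## Working session

There is one attempt and no reset: what is moved stays moved. The work goes in short steps, Python scripts to look and compute and a tool call to move; the robot and the scene stay as the last step left them, time stands still between calls to the robot, and variables do not carry over. Pictures are saved under pics/ and viewed, about 8 in all and at most 12, crops included, and the job is handed in when it is done.

Besides the shell and the picture viewer there is one more tool, called after ">>>" as name([rows], argument=value, ...), one row to a line, values as JSON. servo_tool: Moves the arm, as the interface text tells. Its arguments: {"type":"object","properties":{"rows":{"type":"array"},"force":{"type":"number"}},"required":["rows"]}

```bash
mkdir -p pics; cat > h.py <<'E'
import numpy as np, cv2
from station import sense, snapshot
def cloud(s):
    d=s["z_map"]; h,w=d.shape; f=h/2/np.tan(np.radians(s["vertical_fov"]/2))
    v,u=np.mgrid[:h,:w]
    P=np.stack([(u-s["cx"])*d/f,(v-s["cy"])*d/f,d,np.ones_like(d)],-1)@np.array(s["cam_to_world"]).T
    P=P[...,:3]; P[d==0]=np.nan
    return P
def take(n,name):
    s=snapshot(n); cv2.imwrite(f"pics/{name}.png",s["image"]); np.save(f"pics/{name}.npy",cloud(s)); return s
E
python3 - <<'E'
from h import *
a=sense(); print(a["t"],a["tcp_pos"],a["tool_rot"],a["force"])
for n in("top","side"):
    s=take(n,n+"0"); print(n,np.round(s["cam_to_world"],3).tolist(),s["vertical_fov"],s["cx"],s["cy"])
E
```

```text
0.0 [0.21515024 0.58642239 0.40375994] [ 1.75003680e-01  9.84567191e-01 -1.00810979e-03 -3.77179138e-04] [ 0.16507298  0.83539385 -0.35812827]
top [[0.017, -0.995, 0.094, 0.484], [-1.0, -0.015, 0.02, 0.007], [-0.019, -0.095, -0.995, 1.178], [0.0, 0.0, 0.0, 1.0]] 55.54089652777036 281.47966197062874 211.18970420469796
side [[-0.999, -0.032, 0.03, 0.553], [-0.044, 0.748, -0.662, 0.641], [-0.001, -0.663, -0.749, 0.831], [0.0, 0.0, 0.0, 1.0]] 50.715231522560416 275.22299236806765 203.10680432554443
```

View pics/top0.png

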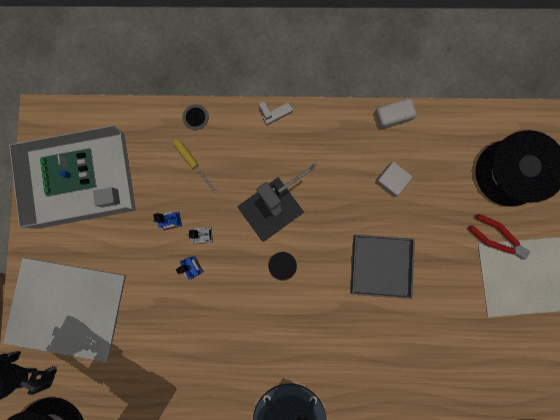

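View pics/side0.png

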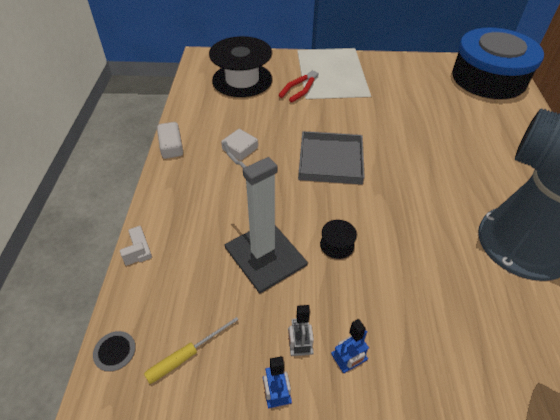

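The top view shows the real, silver transformer at about (200,235), with blue look-alikes at (168,220) and (190,268). The scale is at (270,205) with its hook ending near (315,165), and the tray is at (382,266). In the side view the transformer is at (302,330), the scale column top at (261,170) and the tray at (332,157).

```bash
cat > m.py <<'E'
from h import *
T,S=np.load("pics/top0.npy"),np.load("pics/side0.npy")
It,Is=cv2.imread("pics/top0.png"),cv2.imread("pics/side0.png")
def sel(P,I,c0,c1,r0,r1,z0,z1):
    m=np.zeros(P.shape[:2],bool); m[r0:r1,c0:c1]=1
    m&=(P[...,2]>z0)&(P[...,2]<z1); return P[m],I[m]
def rect(p,n):
    r=cv2.minAreaRect((p[:,:2]*1000).astype(np.float32)); print(n,len(p),np.round(p.mean(0),4),"z",np.round([p[:,2].min(),p[:,2].max()],3),"rect",np.round(r[0],1),np.round(r[1],1),round(r[2],1))
for n,P,I,b in(("top",T,It,(150,225,200,290)),("side",S,Is,(250,380,295,410))):
    p,_=sel(P,I,*b,.122,.15)
    _,l,c=cv2.kmeans(p.astype(np.float32),3,None,(3,50,1e-5),5,2)
    for i in range(3): rect(p[l[:,0]==i],n+" block")
rect(sel(T,It,188,215,222,248,.03,.06)[0],"T core top")
rect(sel(S,Is,285,318,300,360,.03,.06)[0],"S core")
rect(sel(T,It,345,420,230,300,.02,.04)[0],"T tray rim"); rect(sel(S,Is,295,370,128,185,.02,.04)[0],"S tray rim")
rect(sel(T,It,235,330,150,245,.262,.3)[0],"T col top"); rect(sel(S,Is,240,282,150,200,.262,.3)[0],"S col top")
rect(sel(T,It,235,305,175,245,.004,.03)[0],"T base")
for n,P,I,b in(("T",T,It,(282,330,150,195)),("S",S,Is,(215,250,130,250))):
    p,_=sel(P,I,*b,.19,.26); print(n,len(p)); print(np.round(p[::max(1,len(p)//25)],3).tolist())
E
python3 m.py
python3 - <<'E'
import cv2,numpy as np
a=cv2.imread("pics/side0.png")[140:400,210:390];b=cv2.imread("pics/top0.png")[145:285,150:330]
a=cv2.resize(a,None,fx=2.3,fy=2.3,interpolation=cv2.INTER_CUBIC);b=cv2.resize(b,None,fx=2.1,fy=2.1,interpolation=cv2.INTER_CUBIC)
o=np.zeros((598,794,3),np.uint8);o[:a.shape[0],:a.shape[1]]=a;o[:b.shape[0],414:414+b.shape[1]]=b;cv2.imwrite("pics/c1.png",o)
E
```

```text
top block 56 [0.4262 0.2895 0.1325] z [0.125 0.139] rect [425.8 290.4] [15.4 21.4] 30.1
top block 58 [0.5196 0.263  0.1327] z [0.123 0.138] rect [519.7 263.3] [21.6 16.3] 7.2
top block 60 [0.5614 0.3575 0.1322] z [0.124 0.137] rect [561.7 358.5] [21.9 16.6] 11.7
side block 145 [0.4279 0.2951 0.1313] z [0.122 0.135] rect [427.4 293.8] [15.9 21.8] 28.1
side block 166 [0.5629 0.363  0.1314] z [0.122 0.136] rect [563.  361.6] [21.8 17. ] 14.1
side block 135 [0.5209 0.2684 0.1311] z [0.122 0.135] rect [520.8 267.3] [21.3 16.4] 9.4
T core top 184 [0.5175 0.258  0.0419] z [0.03  0.058] rect [518.7 262.9] [43.2 54.6] 1.3
S core 507 [0.5219 0.2721 0.0411] z [0.03  0.059] rect [521.2 266.7] [44.2 57.4] 6.3
T tray rim 484 [ 0.4376 -0.2634  0.0267] z [0.02  0.034] rect [ 440.1 -261.3] [171.4 169.8] 86.8
S tray rim 487 [ 0.4383 -0.2513  0.0248] z [0.02 0.03] rect [ 440.3 -257.9] [174.5 170.4] 86.9
T col top 359 [0.6054 0.0565 0.2723] z [0.262 0.277] rect [606.1  56.8] [59.9 32. ] 36.7
S col top 491 [0.6064 0.0635 0.2702] z [0.262 0.275] rect [606.6  59.8] [60.5 33.9] 35.2
T base 1847 [0.5909 0.06
[... 656 characters left out ...]
35, 0.012, 0.23], [0.633, 0.017, 0.228], [0.627, 0.026, 0.229]]
S 213
[[0.688, -0.049, 0.238], [0.686, -0.045, 0.235], [0.686, -0.042, 0.232], [0.684, -0.04, 0.229], [0.684, -0.039, 0.225], [0.683, -0.039, 0.219], [0.68, -0.035, 0.217], [0.68, -0.034, 0.213], [0.669, -0.027, 0.217], [0.668, -0.021, 0.217], [0.671, -0.02, 0.212], [0.663, -0.012, 0.217], [0.658, -0.003, 0.223], [0.658, -0.005, 0.219], [0.658, -0.003, 0.218], [0.651, 0.007, 0.224], [0.644, 0.013, 0.228], [0.644, 0.015, 0.224], [0.633, 0.075, 0.257], [0.631, 0.068, 0.242], [0.631, 0.069, 0.238], [0.631, 0.067, 0.231], [0.627, 0.073, 0.231], [0.63, 0.069, 0.22], [0.633, 0.064, 0.206], [0.628, 0.073, 0.209], [0.631, 0.068, 0.196]]
```

View pics/c1.png

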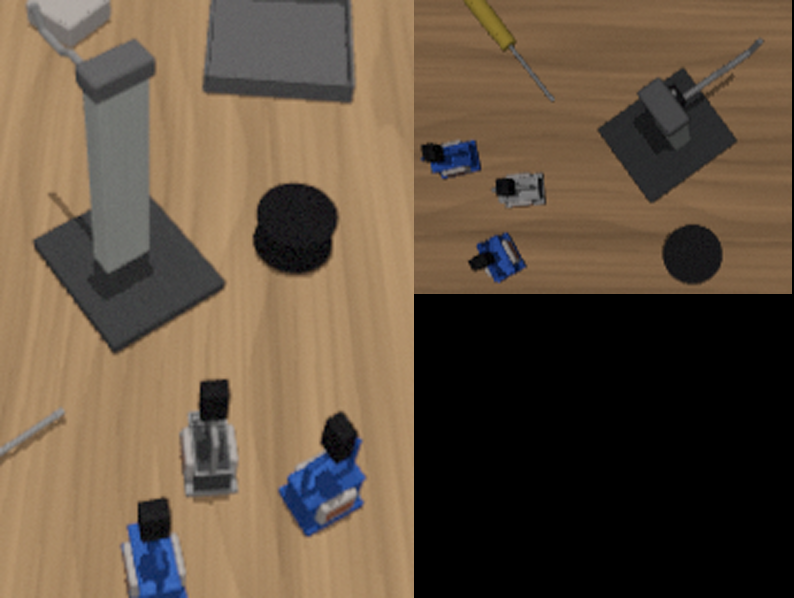

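The silver transformer's block is at about (0.520, 0.265) with a yaw of about 6°. The hook seat is at about (0.669, −0.026, 0.219), with the hook pointing out at about −53°. The tray is centred at (0.440, −0.260). I'll start the approach to the block.

>>> servo_tool([
  [[-15,-7,0],-1,0],
  [[-45,-22,0],-3,0],
  [[-85,-42,0],-6,0],
  [[-125,-62,0],-9,0],
  [[-165,-82,0],-12,0],
  [[-205,-102,0],-15,0],
  [[-245,-122,0],-18,0],
  [[-285,-142,0],-20,0],
], force=40)

```text
t: 0.9
tcp_pos: [0.4346, 0.3534, 0.4037]
tool_rot: [0.0, 1.0, -0.001, -0.001]
force: [0.9, 0.7, -0.9]
finger_gap: 0.499
```

```bash
cat >> h.py <<'E'
def plan(x,y,z,yang):
    "shift mm / turn deg to reach world TCP xyz with tool y at yang deg"
    from scipy.spatial.transform import Rotation as R
    a=sense(); M=R.from_quat(a["tool_rot"]).as_matrix()
    s=M.T@(np.array([x,y,z])-a["tcp_pos"])*1000
    cur=np.degrees(np.arctan2(M[1,1],M[0,1])); t=-((yang-cur+90)%180-90)
    print("t",a["t"],"tcp",np.round(a["tcp_pos"],4),"shift",np.round(s,1),"turn",round(t,1),"tilt",np.round(M[:,2],3),"F",np.round(a["force"],2),"gap",round(a["finger_gap"],3),"q6",round(a["q"][5],2))
E
python3 -c "
from h import *
plan(.52,.265,.335,96)"
```

```text
t 0.9 tcp [0.4346 0.3534 0.4037] shift [-85.6 -88.2  68.7] turn -6.1 tilt [-0.002 -0.002 -1.   ] F [ 0.91  0.65 -0.89] gap 0.499 q6 -1.09
```

>>> servo_tool([
  [[-30,-30,10],-2,0],
  [[-60,-62,25],-4,0],
  [[-80,-82,40],-6,0],
  [[-86,-88,55],-6,0],
  [[-86,-88,65],-6,0],
  [[-86,-88,69],-6,0],
  [[-86,-88,69],-6,0],
])

```text
t: 1.6
tcp_pos: [0.5191, 0.2664, 0.334]
tool_rot: [-0.053, 0.999, -0.001, -0.002]
force: [-0.3, 0.5, -0.5]
finger_gap: 0.497
```

```bash
python3 -c "
from h import *
plan(.5205,.2655,.271,96); s=take('side','s1'); cv2.imwrite('pics/s1c.png',cv2.resize(s['image'][170:400,230:390],None,fx=2.5,fy=2.5))"
```

```text
t 1.6 tcp [0.5191 0.2664 0.334 ] shift [-1.6 -0.9 63. ] turn 0.0 tilt [-0.004 -0.002 -1.   ] F [-0.26  0.46 -0.52] gap 0.497 q6 -1.39
```

View pics/s1c.png

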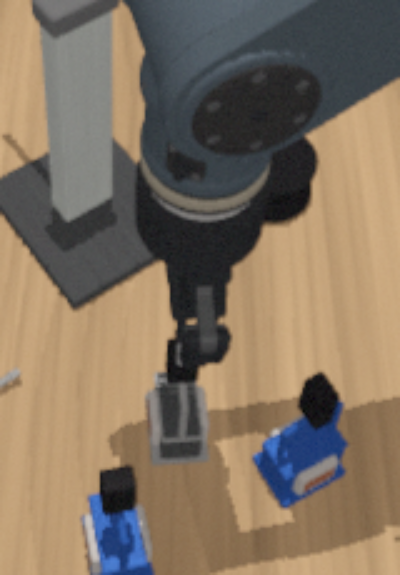

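The gripper stands above the silver transformer at about (180,400) in the crop, clear of the blue ones. I'll descend and close.

>>> servo_tool([
  [[-2,-1,12],0,0],
  [[-2,-1,27],0,0],
  [[-2,-1,42],0,0],
  [[-2,-1,55],0,0],
  [[-2,-1,61],0,0],
  [[-2,-1,63],0,0],
  [[-2,-1,63],0,0],
  [[-2,-1,63],0,0],
])

```text
t: 2.45
tcp_pos: [0.5216, 0.2657, 0.2722]
tool_rot: [-0.053, 0.999, -0.001, -0.001]
force: [0.0, 0.9, -0.4]
finger_gap: 0.498
```

>>> servo_tool([
  [[0,0,0],0,-0.4],
  [[0,0,0],0,-0.6],
  [[0,0,0],0,-1],
  [[0,0,0],0,-1],
  [[0,0,0],0,-1],
  [[0,0,0],0,-1],
  [[0,0,0],0,-1],
  [[0,0,0],0,-1],
], force=60)

```text
t: 3.25
tcp_pos: [0.5219, 0.2657, 0.2729]
tool_rot: [-0.053, 0.999, -0.001, 0.0]
force: [0.2, -1.2, 5.9]
finger_gap: 0.178
```

```bash
python3 -c "
from h import *
plan(.5205,.2655,.271,96)"
```

```text
t 3.25 tcp [0.5219 0.2657 0.2729] shift [ 1.4 -0.   1.9] turn 0.1 tilt [ 0.    -0.001 -1.   ] F [ 0.15 -1.23  5.86] gap 0.178 q6 -1.39
```

>>> servo_tool([
  [[0,0,-3],0,-1],
  [[0,0,-10],0,-1],
  [[0,0,-25],0,-1],
  [[0,0,-50],0,-1],
  [[0,0,-80],0,-1],
  [[0,0,-115],0,-1],
  [[0,0,-145],0,-1],
  [[0,0,-160],0,-1],
])

```text
t: 4.05
tcp_pos: [0.5218, 0.266, 0.4352]
tool_rot: [-0.053, 0.999, -0.0, 0.001]
force: [1.2, -0.3, -6.0]
finger_gap: 0.176
```

>>> servo_tool([
  [[0,0,0],0,-1],
  [[0,0,0],0,-1],
  [[0,0,0],0,-1],
  [[0,0,0],0,-1],
  [[0,0,0],0,-1],
  [[0,0,0],0,-1],
])

```text
t: 4.65
tcp_pos: [0.5218, 0.266, 0.4344]
tool_rot: [-0.053, 0.999, -0.0, 0.001]
force: [0.6, 0.5, -6.0]
finger_gap: 0.179
```

```bash
python3 -c "
from h import *
plan(.70,.20,.432,37)
plan(.77,.0,.432,37)"
```

```text
t 4.65 tcp [0.5218 0.266  0.4344] shift [-170.3  -84.4    2.7] turn 59.1 tilt [ 0.001 -0.001 -1.   ] F [ 0.56  0.46 -6.03] gap 0.179 q6 -1.4
t 4.65 tcp [0.5218 0.266  0.4344] shift [-218.8 -290.7    2.9] turn 59.1 tilt [ 0.001 -0.001 -1.   ] F [ 0.56  0.46 -6.03] gap 0.179 q6 -1.4
```

Lifted; the load is about 5.5 N, so I expect a deflection of about 42 mm. I'll go round the outside of the hook.

>>> servo_tool([
  [[-12,-6,1],4,-1],
  [[-35,-17,2],11,-1],
  [[-62,-31,3],19,-1],
  [[-90,-45,3],27,-1],
  [[-118,-59,3],35,-1],
  [[-142,-80,3],43,-1],
  [[-160,-105,3],51,-1],
  [[-174,-135,3],59,-1],
])

```text
t: 5.45
tcp_pos: [0.7102, 0.15, 0.4307]
tool_rot: [0.448, 0.894, 0.0, 0.0]
force: [0.0, -0.5, -5.6]
finger_gap: 0.18
```

```bash
python3 -c "
from h import *
plan(.77,.0,.432,37)
plan(.722,-.097,.432,37)"
```

```text
t 5.45 tcp [0.7102 0.15   0.4307] shift [-155.9  -41.9   -1.3] turn -0.2 tilt [ 0.001 -0.    -1.   ] F [ 0.02 -0.49 -5.62] gap 0.18 q6 -0.59
t 5.45 tcp [0.7102 0.15   0.4307] shift [-204.9 -138.5   -1.3] turn -0.2 tilt [ 0.001 -0.    -1.   ] F [ 0.02 -0.49 -5.62] gap 0.18 q6 -0.59
```

>>> servo_tool([
  [[-20,-5,0],0,-1],
  [[-55,-15,-1],0,-1],
  [[-95,-25,-1],0,-1],
  [[-135,-36,-1],0,-1],
  [[-165,-55,-1],0,-1],
  [[-190,-85,-1],0,-1],
  [[-203,-115,-1],0,-1],
  [[-205,-135,-1],0,-1],
])

```text
t: 6.25
tcp_pos: [0.7239, -0.0984, 0.4307]
tool_rot: [0.448, 0.894, -0.001, -0.0]
force: [0.8, -0.0, -6.1]
finger_gap: 0.179
```

>>> servo_tool([
  [[0,-3,0],0,-1],
  [[0,-3,0],0,-1],
  [[0,-3,0],0,-1],
])

```text
t: 6.55
tcp_pos: [0.7219, -0.0993, 0.4306]
tool_rot: [0.447, 0.895, -0.0, -0.0]
force: [-0.8, -0.4, -6.4]
finger_gap: 0.177
```

```bash
python3 - <<'E'
from h import *
plan(.669,-.026,.432,37)
t=take('top','t2'); s=take('side','s2')
a=cv2.resize(t['image'][110:250,230:390],None,fx=2.4,fy=2.4); b=cv2.resize(s['image'][60:270,150:310],None,fx=2.6,fy=2.6)
o=np.zeros((560,810,3),np.uint8)[:,:800]; o[:a.shape[0],:a.shape[1]]=a; o[:b.shape[0],384:384+b.shape[1]]=b; cv2.imwrite('pics/c2.png',o)
E
```

```text
t 6.55 tcp [ 0.7219 -0.0993  0.4306] shift [90.4  1.7 -1.4] turn -0.1 tilt [-0.001 -0.    -1.   ] F [-0.78 -0.35 -6.35] gap 0.177 q6 -0.93
```

View pics/c2.png

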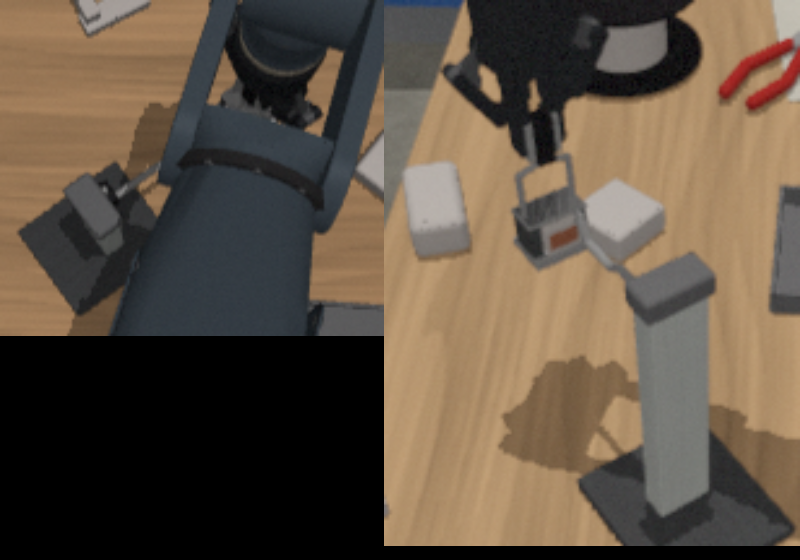

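The side crop shows the loop at about (545,180) facing the hook, whose end is near (590,245) in the crop. I'll check the hook against the loop in that same camera.

```bash
python3 - <<'E'
from h import *
from scipy.spatial.transform import Rotation as R
P=np.load('pics/s2.npy');a=sense();M=R.from_quat(a['tool_rot']).as_matrix()
Q=(P-a['tcp_pos'])@M*1000
v,u=np.mgrid[:420,:560]
m=(abs(Q[...,0])<150)&(abs(Q[...,1])<45)&(Q[...,2]>150)&(Q[...,2]<300)&(P[...,2]>.1)
q=Q[m]
def st(n,k):
    k=q[k]; print(n,len(k),np.round(np.percentile(k,[3,50,97],axis=0),1).tolist())
near=abs(q[:,0])<15
for z in (165,175,182,187,195,205,215,222): st(f"z{z}",near&(abs(q[:,2]-z)<3.5))
st("core",(abs(q[:,0])<30)&(q[:,2]>230))
for x in range(25,90,8): st(f"hook x{x}",(abs(q[:,0]-x)<4)&(q[:,2]<230))
E
```

```text
z165 56 [[-1.9, -18.3, 161.5], [11.1, 3.3, 164.9], [14.6, 21.4, 168.3]]
z175 23 [[8.0, -7.9, 171.6], [12.4, 2.6, 173.4], [14.5, 13.5, 178.0]]
z182 30 [[0.9, -19.6, 179.1], [4.7, 8.8, 183.5], [12.3, 21.1, 185.4]]
z187 36 [[1.0, -22.8, 183.5], [4.0, 14.0, 185.7], [6.4, 26.2, 190.2]]
z195 17 [[1.2, -25.9, 192.3], [3.7, -19.4, 195.0], [6.9, 25.7, 198.2]]
z205 13 [[0.8, -23.0, 202.6], [4.2, 23.1, 205.1], [5.9, 26.3, 208.4]]
z215 14 [[2.5, -24.6, 211.8], [4.4, 1.1, 215.1], [6.8, 26.7, 217.7]]
z222 15 [[1.8, -23.5, 219.2], [4.4, -19.8, 221.8], [6.4, 26.1, 225.2]]
core 550 [[-11.5, -21.4, 230.3], [17.6, 9.3, 243.6], [25.9, 28.5, 271.9]]Traceback (most recent call last):
  File "<stdin>", line 13, in <module>
  File "<stdin>", line 9, in st
    return _quantile_unchecked(
        a, q, axis, out, overwrite_input, method, keepdims, weights)
    return _ureduce(a,
                    func=_quantile_ureduce_func,
    ...<5 lines>...
                    overwrite_input=overwrite_input,
                    method=method)
    r = func(a, **kwargs)
    result = _quantile(arr,
                       quantiles=q,
    ...<2 lines>...
                       out=out,
                       weights=wgt)
    slices_having_nans = np.isnan(arr[-1, ...])
                                  ~~~^^^^^^^^^
IndexError: index -1 is out of bounds for axis 0 with size 0
```

```bash
python3 - <<'E'
from h import *
from scipy.spatial.transform import Rotation as R
a=sense();M=R.from_quat(a['tool_rot']).as_matrix()
for n in('side0','top0'):
    Q=(np.load(f'pics/{n}.npy')-a['tcp_pos'])@M*1000
    q=Q[(Q[...,0]>30)&(Q[...,0]<185)&(abs(Q[...,1])<25)&(Q[...,2]>180)&(Q[...,2]<226)]
    for x in range(45,170,10):
        k=q[abs(q[:,0]-x)<5]
        if len(k): print(n,x,len(k),"y",np.round(np.percentile(k[:,1],[5,50,95]),1),"z",np.round(np.percentile(k[:,2],[5,95]),1))
E
```

```text
side0 65 28 y [0.3 4.1 6.9] z [192.9 204.9]
side0 75 27 y [0.5 4.3 6.8] z [202.2 215.2]
side0 85 11 y [1.1 4.5 6.4] z [211.8 216.2]
side0 95 16 y [0.4 4.9 6.9] z [212.4 217.7]
side0 105 14 y [0.8 5.4 6.7] z [212.2 218. ]
side0 115 8 y [2. 6. 7.] z [207.6 212.9]
side0 125 15 y [0.3 5.1 7. ] z [201.9 208.1]
side0 135 17 y [-0.4  4.1  6.3] z [202.5 206.8]
side0 145 1 y [3.9 3.9 3.9] z [201.8 201.8]
top0 55 3 y [-0.9  1.   4.3] z [192.1 195.3]
top0 65 18 y [-3.1  0.2  3.7] z [190.8 204.2]
top0 75 16 y [-2.6  0.3  4. ] z [206.5 215.7]
top0 85 12 y [-1.8  0.5  4.7] z [209.3 216.8]
top0 95 14 y [-2.3  0.6  4.2] z [210.  216.5]
top0 105 13 y [-2.4  1.2  4.4] z [208.9 215.4]
top0 115 13 y [-2.6  0.   4.4] z [202.5 210.5]
top0 125 13 y [-2.   0.8  4. ] z [199.2 205.1]
top0 135 13 y [-2.2  0.4  4.1] z [199.3 205.4]
top0 145 14 y [-2.6  0.8  3.5] z [199.7 204.1]
top0 155 13 y [-2.5  0.7  4.6] z [198.6 204.7]
top0 165 19 y [-2.9  1.8 15.4] z [187.9 202.9]
```

Hook and loop agree: lateral offset about 2 mm, about 7 mm clearance over the tip and about 8 mm under the rod. I'll slide in.

>>> servo_tool([
  [[5,2,-1],0,-1],
  [[15,2,-1],0,-1],
  [[27,2,-1],0,-1],
  [[40,2,-1],0,-1],
  [[53,2,-1],0,-1],
  [[66,2,-1],0,-1],
  [[79,2,-1],0,-1],
  [[88,2,-1],0,-1],
])

```text
t: 7.45
tcp_pos: [0.6699, -0.026, 0.4318]
tool_rot: [0.446, 0.895, -0.0, -0.0]
force: [1.0, 0.5, -5.6]
finger_gap: 0.176
```

>>> servo_tool([
  [[4,0,0],0,-1],
  [[4,0,0],0,-1],
  [[4,0,0],0,-1],
  [[4,0,0],0,-1],
])

```text
t: 7.85
tcp_pos: [0.6678, -0.0234, 0.4319]
tool_rot: [0.447, 0.895, -0.0, -0.0]
force: [0.2, -0.6, -7.0]
finger_gap: 0.177
```

```bash
python3 - <<'E'
from h import *
plan(.669,-.026,.432,37)
s=take('side','s3'); cv2.imwrite('pics/s3c.png',cv2.resize(s['image'][90:250,190:310],None,fx=3.5,fy=3.5))
E
```

```text
t 7.85 tcp [ 0.6678 -0.0234  0.4319] shift [-2.8 -0.6 -0.1] turn -0.1 tilt [-0.    -0.001 -1.   ] F [ 0.25 -0.58 -6.95] gap 0.177 q6 -0.85
```

View pics/s3c.png

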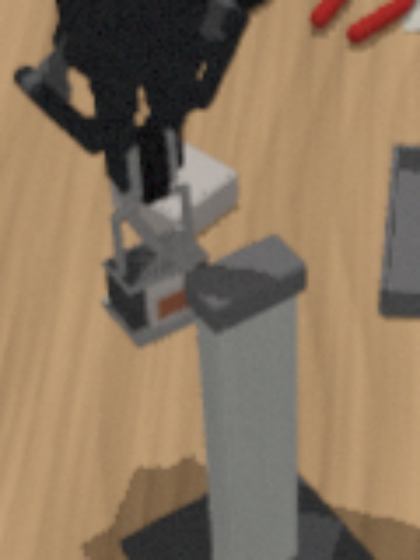

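The hook passes through the loop, with the rod visible at about (165,235) inside it. I'll lower in stages, averaging the force.

```bash
cat >> h.py <<'E'
def avgF(n=14):
    f=[]
    for _ in range(n): snapshot("top"); a=sense(); f.append(a["force"])
    f=np.array(f); print("t",round(a["t"],2),"z",round(a["tcp_pos"][2],4),"F",np.round(f.mean(0),2),"sem",np.round(f.std(0)/n**.5,2),"tq",np.round(a["ft_torque"],2))
E
python3 -c "
from h import *
avgF()"
```

```text
t 8.6 z 0.4319 F [ 0.17 -0.   -6.33] sem [0.17 0.12 0.19] tq [-0.01 -0.02  0.03]
```

>>> servo_tool([
  [[0,0,5],0,-1],
  [[0,0,12],0,-1],
  [[0,0,19],0,-1],
  [[0,0,26],0,-1],
  [[0,0,33],0,-1],
  [[0,0,40],0,-1],
  [[0,0,46],0,-1],
  [[0,0,50],0,-1],
])

```text
t: 9.4
tcp_pos: [0.6673, -0.0228, 0.3814]
tool_rot: [0.446, 0.895, -0.0, -0.001]
force: [-1.1, 0.5, -2.8]
finger_gap: 0.178
```

```bash
python3 -c "
from h import *
avgF()"
```

```text
t 10.1 z 0.3819 F [-1.54  0.45 -3.61] sem [0.1  0.1  0.11] tq [0.08 0.2  0.03]
```

>>> servo_tool([
  [[0,0,4],0,-1],
  [[0,-1,9],0,-1],
  [[0,-1,14],0,-1],
  [[0,-1,18],0,-1],
  [[0,-1,21],0,-1],
  [[0,-1,21],0,-1],
])

```text
t: 10.7
tcp_pos: [0.6671, -0.0232, 0.3609]
tool_rot: [0.446, 0.895, 0.0, 0.0]
force: [2.0, 2.9, -1.0]
finger_gap: 0.179
```

```bash
python3 -c "
from h import *
avgF(20); plan(.669,-.026,.432,37)"
```

```text
t 11.7 z 0.3611 F [ 3.5   2.88 -0.97] sem [0.21 0.09 0.09] tq [ 0.59 -0.79 -0.04]
t 11.7 tcp [ 0.6668 -0.0234  0.3611] shift [ -3.4   0.2 -70.9] turn -0.0 tilt [ 0. -0. -1.] F [ 3.8   2.72 -0.46] gap 0.178 q6 -0.85
```

>>> servo_tool([
  [[0,0.8,1],0,-1],
  [[0,0.8,2],0,-1],
  [[0,0.8,3],0,-1],
  [[0,0.8,3],0,-1],
])

```text
t: 12.1
tcp_pos: [0.6672, -0.0232, 0.3577]
tool_rot: [0.446, 0.895, -0.001, -0.0]
force: [1.4, 0.7, -0.8]
finger_gap: 0.176
```

```bash
python3 -c "
from h import *
avgF(24); plan(.669,-.026,.432,37)"
```

```text
t 13.3 z 0.358 F [ 0.24 -0.14 -0.63] sem [0.18 0.15 0.11] tq [-0.16  0.06 -0.01]
t 13.3 tcp [ 0.6673 -0.0231  0.358 ] shift [ -3.4  -0.4 -74. ] turn -0.0 tilt [-0.001 -0.    -1.   ] F [-1.02 -0.65 -0.33] gap 0.182 q6 -0.85
```

>>> servo_tool([
  [[0,0,1],0,-1],
  [[0,0,1.5],0,-1],
  [[0,0,1.5],0,-1],
  [[0,0,1.5],0,-1],
], force=20)

```text
t: 13.7
tcp_pos: [0.6673, -0.023, 0.3564]
tool_rot: [0.446, 0.895, -0.0, -0.0]
force: [-0.0, -0.9, -0.2]
finger_gap: 0.179
```

>>> servo_tool([
  [[0,0,0],0,-0.62],
  [[0,0,0],0,-0.58],
  [[0,0,0],0,-0.54],
  [[0,0,0],0,-0.5],
  [[0,0,0],0,-0.42],
  [[0,0,0],0,-0.34],
  [[0,0,0],0,-0.26],
  [[0,0,0],0,-0.2],
])

```text
t: 14.5
tcp_pos: [0.6673, -0.023, 0.3565]
tool_rot: [0.446, 0.895, -0.0, -0.0]
force: [0.1, 0.1, -0.5]
finger_gap: 0.401
```

```bash
python3 - <<'E'
from h import *
plan(.669,-.026,.432,37)
s=take('side','s4'); cv2.imwrite('pics/s4c.png',cv2.resize(s['image'][90:250,190:310],None,fx=3.5,fy=3.5))
from scipy.spatial.transform import Rotation as R
for n in range(6):
    P=cloud(snapshot('side'));a=sense();M=R.from_quat(a['tool_rot']).as_matrix()
    Q=(P-a['tcp_pos'])@M*1000; v,u=np.mgrid[:420,:560]
    k=Q[(abs(Q[...,0])<40)&(abs(Q[...,1])<40)&(Q[...,2]>195)&(Q[...,2]<285)&(u<300)]
    c=k[k[:,2]>225]
    print(round(a['t'],2),len(c),np.round(np.percentile(c,[3,50,97],axis=0),1).tolist(),np.round(a['force'],1))
E
```

```text
t 14.5 tcp [ 0.6673 -0.023   0.3565] shift [ -3.4  -0.5 -75.5] turn -0.0 tilt [-0.001 -0.001 -1.   ] F [ 0.08  0.06 -0.47] gap 0.401 q6 -0.85
14.6 563 [[-12.3, -14.2, 231.4], [16.1, 11.4, 239.8], [25.3, 29.7, 273.8]] [ 0.4 -0.9 -0.4]
14.65 564 [[-11.9, -14.1, 230.9], [16.0, 11.8, 239.2], [25.2, 30.0, 273.7]] [ 0.3 -0.6 -0.1]
14.7 567 [[-11.7, -14.1, 230.6], [15.8, 11.7, 239.0], [25.3, 29.7, 273.7]] [-0.5  0.5 -0. ]
14.75 566 [[-12.4, -13.9, 230.5], [15.7, 11.3, 238.4], [25.6, 29.8, 272.2]] [ 0.4  0.7 -0.3]
14.8 563 [[-12.2, -13.9, 230.4], [15.6, 11.6, 238.3], [25.3, 29.4, 272.8]] [-0.1 -0.3  0.5]
14.85 565 [[-11.7, -13.9, 230.7], [15.7, 11.5, 239.1], [25.4, 29.8, 274.0]] [ 0.7 -0.7 -0.4]
```

View pics/s4c.png

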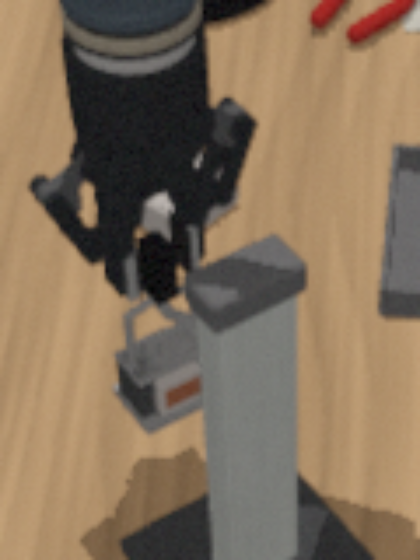

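It hangs still, with almost no movement on release. I'll take the hand up and wait.

>>> servo_tool([
  [[0,0,-4],0,0],
  [[0,0,-14],0,0],
  [[0,0,-30],0,0],
  [[0,0,-46],0,0],
  [[0,0,-56],0,0],
  [[0,0,-60],0,0],
  [[0,0,-60],0,0],
  [[0,0,-60],0,0],
])

```text
t: 15.65
tcp_pos: [0.6671, -0.023, 0.4159]
tool_rot: [0.446, 0.895, -0.001, -0.001]
force: [-0.3, -0.3, 0.3]
finger_gap: 0.499
```

>>> servo_tool([
  [[0,0,0],0,0],
  [[0,0,0],0,0],
  [[0,0,0],0,0],
  [[0,0,0],0,0],
  [[0,0,0],0,0],
  [[0,0,0],0,0],
  [[0,0,0],0,0],
  [[0,0,0],0,0],
])

```text
t: 16.45
tcp_pos: [0.6671, -0.023, 0.4159]
tool_rot: [0.446, 0.895, -0.001, -0.001]
force: [-0.6, -0.1, 0.2]
finger_gap: 0.499
```

>>> servo_tool([
  [[0,0,0],0,0],
  [[0,0,0],0,0],
  [[0,0,0],0,0],
  [[0,0,0],0,0],
  [[0,0,0],0,0],
  [[0,0,0],0,0],
  [[0,0,0],0,0],
  [[0,0,0],0,0],
])

```text
t: 17.25
tcp_pos: [0.6671, -0.023, 0.4159]
tool_rot: [0.446, 0.895, -0.001, -0.001]
force: [-0.5, 0.3, 0.7]
finger_gap: 0.5
```

```bash
python3 - <<'E'
from h import *
avgF(16)
from scipy.spatial.transform import Rotation as R
P=cloud(snapshot('side'));a=sense();M=R.from_quat(a['tool_rot']).as_matrix()
Q=(P-[.6673,-.023,.3565])@M*1000; v,u=np.mgrid[:420,:560]
c=Q[(abs(Q[...,0])<40)&(abs(Q[...,1])<40)&(Q[...,2]>225)&(Q[...,2]<285)&(u<300)]
print(a['t'],len(c),np.round(np.percentile(c,[3,50,97],axis=0),1).tolist())
c=Q[(abs(Q[...,0])<25)&(abs(Q[...,1])<20)&(Q[...,2]>130)&(Q[...,2]<176)&(u<300)]
print(len(c),np.round(np.percentile(c,[3,50,97],axis=0),1).tolist())
plan(.6673,-.023,.3565,37)
E
```

```text
t 18.05 z 0.416 F [ 0.07 -0.12  0.1 ] sem [0.13 0.09 0.14] tq [ 0.03  0.02 -0.05]
18.1 562 [[-12.3, -13.8, 230.9], [15.5, 11.9, 239.2], [25.3, 30.0, 273.3]]
183 [[-6.7, -6.0, 141.4], [10.0, 3.7, 153.6], [14.5, 8.9, 174.7]]
t 18.1 tcp [ 0.6671 -0.023   0.416 ] shift [-0.2  0.3 59.5] turn -0.0 tilt [-0.002 -0.    -1.   ] F [ 0.46 -0.2   0.15] gap 0.499 q6 -0.85
```

>>> servo_tool([
  [[0,0,8],0,0],
  [[0,0,22],0,0],
  [[0,0,38],0,0],
  [[0,0,50],0,0],
  [[0,0,57],0,0],
  [[0,0,59.5],0,0],
  [[0,0,59.5],0,-0.2],
  [[0,0,59.5],0,-0.4],
])

```text
t: 18.9
tcp_pos: [0.6673, -0.023, 0.357]
tool_rot: [0.446, 0.895, -0.0, -0.0]
force: [-0.6, -0.3, 0.2]
finger_gap: 0.296
```

>>> servo_tool([
  [[0,0,0],0,-0.5],
  [[0,0,0],0,-0.55],
  [[0,0,0],0,-0.6],
  [[0,0,0],0,-0.65],
  [[0,0,0],0,-0.7],
  [[0,0,0],0,-1],
  [[0,0,0],0,-1],
  [[0,0,0],0,-1],
])

```text
t: 19.7
tcp_pos: [0.6673, -0.0231, 0.3571]
tool_rot: [0.446, 0.895, -0.0, 0.0]
force: [0.9, -0.5, 0.2]
finger_gap: 0.186
```

>>> servo_tool([
  [[0,0,0],0,-1],
  [[0,0,0],0,-1],
  [[0,0,0],0,-1],
], force=60)

```text
t: 20.0
tcp_pos: [0.6673, -0.0231, 0.3571]
tool_rot: [0.446, 0.895, -0.0, 0.0]
force: [0.8, 0.1, -0.2]
finger_gap: 0.174
```

```bash
python3 -c "
from h import *
plan(.6673,-.023,.432,37);avgF(6)"
```

```text
t 20.0 tcp [ 0.6673 -0.0231  0.3571] shift [  0.   -0.  -74.9] turn -0.0 tilt [-0.    -0.001 -1.   ] F [ 0.82  0.12 -0.19] gap 0.174 q6 -0.85
t 20.3 z 0.3571 F [-0.13 -0.2  -0.2 ] sem [0.1  0.13 0.18] tq [-0.   -0.05 -0.06]
```

>>> servo_tool([
  [[0,0,-2],0,-1],
  [[0,0,-6],0,-1],
  [[0,0,-11],0,-1],
  [[0,0,-17],0,-1],
  [[0,0,-23],0,-1],
  [[0,0,-29],0,-1],
  [[0,0,-34],0,-1],
  [[0,0,-38],0,-1],
])

```text
t: 21.1
tcp_pos: [0.6672, -0.023, 0.3952]
tool_rot: [0.446, 0.895, -0.0, -0.0]
force: [2.3, -0.6, -5.5]
finger_gap: 0.178
```

>>> servo_tool([
  [[0,0,-4],0,-1],
  [[0,0,-8],0,-1],
  [[0,0,-13],0,-1],
  [[0,0,-20],0,-1],
  [[0,0,-28],0,-1],
  [[0,0,-35],0,-1],
  [[0,0,-38],0,-1],
  [[0,0,-38],0,-1],
])

```text
t: 21.9
tcp_pos: [0.6674, -0.023, 0.4341]
tool_rot: [0.446, 0.895, -0.0, 0.001]
force: [0.0, 0.4, -6.3]
finger_gap: 0.18
```

```bash
python3 - <<'E'
from h import *
plan(.7235,-.0985,.434,37)
s=take('side','s5'); P=cloud(s);a=sense()
from scipy.spatial.transform import Rotation as R
M=R.from_quat(a['tool_rot']).as_matrix();Q=(P-a['tcp_pos'])@M*1000;v,u=np.mgrid[:420,:560]
q=Q[(abs(Q[...,0])<30)&(abs(Q[...,1])<40)&(Q[...,2]>175)&(Q[...,2]<285)&(u<300)]
c=q[q[:,2]>225]; print("core",len(c),np.round(np.percentile(c,[3,50,97],axis=0),1).tolist())
cv2.imwrite('pics/s5c.png',cv2.resize(s['image'][90:250,190:310],None,fx=3.5,fy=3.5))
E
```

```text
t 21.9 tcp [ 0.6674 -0.023   0.4341] shift [-94.1  -0.6   0.2] turn -0.0 tilt [ 0.001 -0.001 -1.   ] F [ 0.    0.37 -6.33] gap 0.18 q6 -0.85
core 597 [[-12.5, -22.5, 231.8], [15.7, 13.0, 241.3], [24.9, 28.6, 274.6]]
```

View pics/s5c.png

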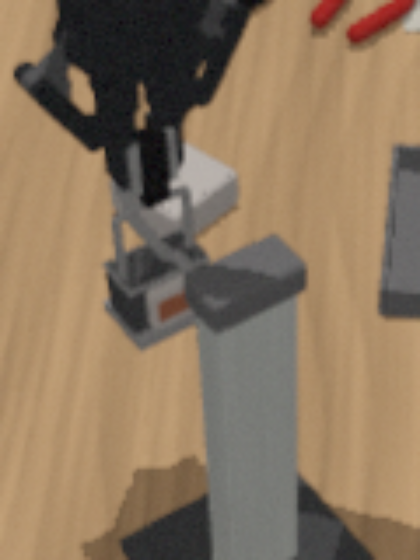

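The rod is seated level and free inside the loop. I'll back out.

>>> servo_tool([
  [[-5,0,0],0,-1],
  [[-15,0,0],0,-1],
  [[-27,0,0],0,-1],
  [[-40,0,0],0,-1],
  [[-54,0,0],0,-1],
  [[-68,0,0],0,-1],
  [[-82,0,0],0,-1],
  [[-94,0,0],0,-1],
])

```text
t: 22.75
tcp_pos: [0.7246, -0.0995, 0.4333]
tool_rot: [0.447, 0.895, -0.0, 0.0]
force: [0.7, 0.9, -6.5]
finger_gap: 0.177
```

```bash
python3 - <<'E'
from h import *
plan(.44,-.26,.42,37)
E
```

```text
t 22.75 tcp [ 0.7246 -0.0995  0.4333] shift [  42.8 -323.9   13.4] turn -0.1 tilt [ 0.    -0.001 -1.   ] F [ 0.69  0.86 -6.47] gap 0.177 q6 -0.93
```

>>> servo_tool([
  [[-2,-12,0],0,-1],
  [[-2,-40,0],0,-1],
  [[0,-75,0],0,-1],
  [[4,-112,0],0,-1],
  [[10,-150,2],0,-1],
  [[17,-188,5],0,-1],
  [[24,-225,8],0,-1],
  [[30,-258,12],0,-1],
])

```text
t: 23.55
tcp_pos: [0.4978, -0.231, 0.422]
tool_rot: [0.447, 0.895, -0.001, 0.0]
force: [-0.2, -0.3, -6.5]
finger_gap: 0.174
```

```bash
python3 - <<'E'
from h import *
plan(.44,-.26,.31,37)
E
```

```text
t 23.55 tcp [ 0.4978 -0.231   0.422 ] shift [ 11.7 -63.5 112.1] turn -0.1 tilt [-0.001 -0.001 -1.   ] F [-0.22 -0.28 -6.45] gap 0.174 q6 -1.28
```

>>> servo_tool([
  [[5,-25,5],0,-1],
  [[9,-48,18],0,-1],
  [[12,-60,38],0,-1],
  [[12,-63,60],0,-1],
  [[12,-63,80],0,-1],
  [[12,-63,96],0,-1],
  [[12,-63,107],0,-1],
  [[12,-63,112],0,-1],
])

```text
t: 24.35
tcp_pos: [0.4398, -0.2594, 0.3097]
tool_rot: [0.447, 0.895, -0.001, -0.0]
force: [-0.3, 0.4, -6.7]
finger_gap: 0.178
```

>>> servo_tool([
  [[0,0,6],0,-1],
  [[0,0,12],0,-1],
  [[0,0,17],0,-1],
  [[0,0,21],0,-1],
  [[0,0,24],0,-1],
  [[0,0,25],0,-1],
  [[0,0,25],0,-1],
])

```text
t: 25.05
tcp_pos: [0.4398, -0.2594, 0.2846]
tool_rot: [0.447, 0.895, -0.001, -0.001]
force: [-0.1, 0.6, -5.9]
finger_gap: 0.175
```

```bash
python3 - <<'E'
from h import *
plan(.44,-.26,.279,37);avgF(4)
s=take('side','s6');P=np.load('pics/s6.npy');a=sense()
d=P-a['tcp_pos']; m=(np.hypot(d[...,0],d[...,1])<.045)&(P[...,2]<.04); k=P[m]; print(len(k),np.round(np.percentile(k,[1,50],axis=0),4).tolist())
cv2.imwrite('pics/s6c.png',cv2.resize(s['image'][70:210,270:390],None,fx=4,fy=4))
E
```

```text
t 25.05 tcp [ 0.4398 -0.2594  0.2846] shift [-0.5 -0.2  5.6] turn -0.1 tilt [-0.001 -0.001 -1.   ] F [-0.08  0.62 -5.87] gap 0.175 q6 -1.39
t 25.25 z 0.2849 F [ 0.03 -0.15 -6.57] sem [0.23 0.19 0.19] tq [-0.01  0.01  0.01]
467 [[0.3973, -0.2858, -0.0008], [0.4417, -0.2386, 0.0057]]
```

View pics/s6c.png

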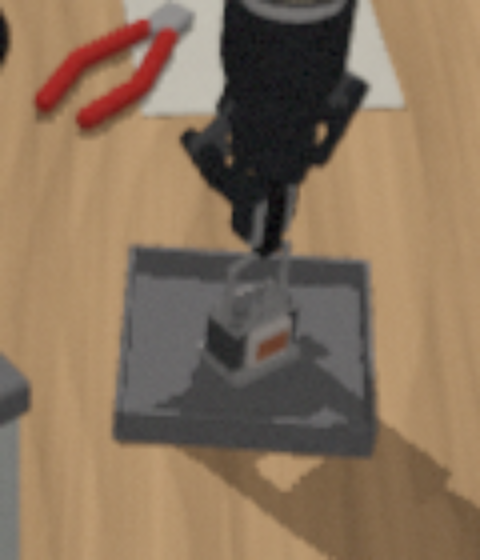

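The transformer is centred in the tray at about (255,335), a few mm above the floor. I'll lower it in 1 mm steps.

>>> servo_tool([
  [[0,0,1],0,-1],
  [[0,0,2],0,-1],
  [[0,0,3],0,-1],
  [[0,0,3],0,-1],
])

```text
t: 25.7
tcp_pos: [0.4399, -0.2596, 0.282]
tool_rot: [0.447, 0.895, -0.001, -0.0]
force: [-0.7, 0.1, -4.2]
finger_gap: 0.177
```

>>> servo_tool([
  [[0,0,0.5],0,-1],
  [[0,0,1],0,-1],
  [[0,0,1],0,-1],
])

```text
t: 26.0
tcp_pos: [0.4399, -0.2596, 0.282]
tool_rot: [0.447, 0.895, -0.001, 0.0]
force: [-2.6, 0.8, 4.9]
finger_gap: 0.175
```

>>> servo_tool([
  [[0,0,0.3],0,-1],
  [[0,0,0.3],0,-0.6],
  [[0,0,0.3],0,-0.5],
  [[0,0,0.3],0,-0.4],
  [[0,0,0],0,-0.3],
  [[0,0,0],0,-0.1],
  [[0,0,0],0,0],
  [[0,0,0],0,0],
], force=25)

```text
t: 26.8
tcp_pos: [0.4399, -0.2597, 0.282]
tool_rot: [0.447, 0.895, -0.001, 0.0]
force: [-0.4, -0.1, -0.1]
finger_gap: 0.501
```

>>> servo_tool([
  [[0,0,-5],0,0],
  [[0,0,-18],0,0],
  [[0,0,-40],0,0],
  [[0,0,-70],0,0],
  [[0,0,-100],0,0],
  [[0,0,-125],0,0],
  [[0,0,-138],0,0],
  [[0,0,-140],0,0],
])

```text
t: 27.6
tcp_pos: [0.4402, -0.2596, 0.4243]
tool_rot: [0.447, 0.895, -0.002, 0.003]
force: [-0.1, -0.2, 0.7]
finger_gap: 0.5
```

```bash
python3 - <<'E'
from h import *
a=sense();print(a['t'],a['tcp_pos'],a['force'])
s=take('side','s7');P=np.load('pics/s7.npy')
v,u=np.mgrid[:420,:560]
m=(abs(P[...,0]-.44)<.03)&(abs(P[...,1]+.26)<.03)&(P[...,2]>.06)&(P[...,2]<.16); k=P[m]; print(np.round(np.percentile(k,[1,50,99],axis=0),3).tolist())
cv2.imwrite('pics/s7.png',s['image'])
E
```

```text
27.6 [ 0.44019974 -0.25956418  0.42425246] [-0.05614785 -0.23323873  0.66056716]
[[0.419, -0.271, 0.061], [0.44, -0.251, 0.113], [0.459, -0.24, 0.139]]
```

View pics/s7.png

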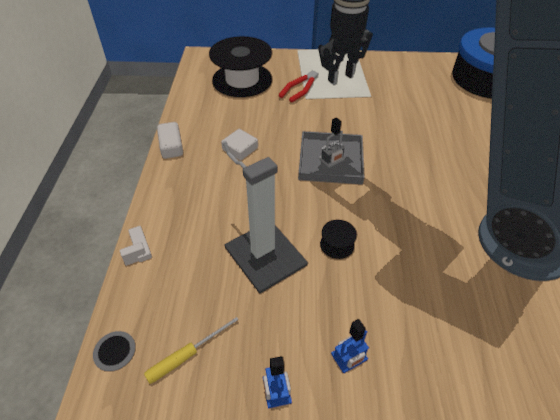

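The transformer stands upright in the tray at (335,148). The block top is at z ≈ 0.139, as expected on the 5 mm floor. The blue look-alikes and the bystanders look unmoved, and the hand is clear. I'll settle the arm and hand in.

>>> servo_tool([
  [[0,0,0],0,0],
  [[0,0,0],0,0],
  [[0,0,0],0,0],
])

```text
t: 27.95
tcp_pos: [0.4398, -0.2593, 0.4223]
tool_rot: [0.447, 0.895, -0.001, 0.001]
force: [-1.4, 0.3, 0.6]
finger_gap: 0.499
```

```bash
python3 -c "
from station import sign_off; print(sign_off())"
```

```text
the job is handed in; nothing more can be done
None
```

I weighed the transformer on the hook and set it down upright near the middle of the tray. The job was handed in at about 28 s of the 72 s allowed.

- **Weighing:** The wrist force while holding it was about 6.3 N, so roughly 0.64 kg. I lowered it about 46 mm onto the spring before letting go. It then hung free of the hand for over 2 s, and the depth readings of the core stayed steady to about 1 mm.
- **Release on the hook:** The force zero was less certain than I assumed. I took it as about −0.4 N, but it later averaged about 0. The hook may therefore have dropped 1–3 mm on release. I saw no bounce.
- **Side force while lowering:** A 1 mm sideways correction briefly put about 4.5 N sideways on the hook. I took it out before releasing.
- **Setting down:** Contact was at up to about 5 N upward on the wrist, so about 11 N on the tray floor.
- **Final checks:** The block's top measured 0.139 m, as expected on the tray's 5 mm floor. In the last picture the blue look-alikes and the other things on the bench look unmoved. The gripper was open and about 140 mm clear.

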